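Fit the forming sleeve to the bangle bender

TASK

Set up the bender for a large bangle: take the largest of the three forming sleeves off the rack, slide it down over the bender's centre pin and push it past the sprung balls until it clicks and stands fully home on the hub; bear down on it there with a steady 15 N or so for a good second to be sure of it, but do not ram it, never more than 25 N on the hub. Swing the lever right round to its stop, and leave both sleeve and lever there, released. Leave the other sleeves, the bangle, strip, spanner and hammer where they lie.

Things in the scene. Friction and masses are not known exactly. Their poses are not given: they have to be found in the camera images.
- sleeve_large: the sleeve to fit: the largest of three off-white turned acetal sleeves, 56 mm across, 45 mm tall, 105 to 170 g, bore 21.5 mm right through along its z, flared to 30 mm over the lowest 5.5 mm as a lead-in. Stands upright, z up. Origin: centre of its underside. Grip it round the outside, the TCP 25 to 32 mm above its underside
- sleeve_groove (a point): centre of the groove for the balls inside the large sleeve, 14 mm above its underside, all the way round (its turn does not matter). The sleeve slides freely down the pin until it meets the balls 13 mm above the hub; then 6 to 18 N for 3 mm forces them in, then little; from 5 mm above the hub they snap out and draw it down with 3 to 12 N (the click); then it stops hard on the hub
- sleeve_medium: the medium sleeve, 44 mm across, 45 mm tall; stays on its dowel
- sleeve_small: the small sleeve, 33 mm across, 45 mm tall; stays on its dowel
- rack: wooden board, 260 mm (its x) by 85 mm (y), 18 mm thick, flat on the table, with three steel dowels in a row at x = -82, 0 and +82 mm, 14 mm in diameter, 32 mm tall above the board. A sleeve stands loosely over each, on the board; which is where changes. Grip with the fingers closing across the row (along y), lift straight up. Origin: centre of the underside
- bender: bench bender for bangles, bolted down: green base plate 150 mm (x) by 230 mm (y), 12 mm thick, on a 24 mm board. Origin: on the axis of the upright centre pin, at the underside of the green plate. Within 60 mm of the axis nothing but hub and pin stands over 40 mm above this origin; the lever's white follower roller, 78 mm from the axis, is 63 mm high
- pin_axis (a point): point on the pin's axis, 12 mm above the bender's origin. Steel pin, 20 mm thick, tapering to 10 mm over its top 12 mm; two sprung balls stand 3.5 mm out of it, 14 mm above the hub, the round steel seat (52 mm) for the sleeve. The hub's top was locked at some height 24 to 36 mm above this point, not reported: feel for it. The pin rises 62 mm above the hub
- lever (a joint): angle of the bender's lever about the pin axis, in rad: 0 = against its stop (the lever then points along the bender's -y axis), larger = swung anticlockwise seen from above; at pi/2 it points along the bender's +x. Stiff enough to stay where it is left (about 2 N at the handle moves it)
- lever_grip (a point): point on the axis of the lever's upright black handle, which is 24 mm in diameter, 155 mm from the pin axis, and reaches from 46 mm below this point to 23 mm above it
- bangle: copper bangle lying flat, 68 mm across, 22 mm high; leave it
- strip: flat copper strip, 165 x 22 x 5 mm; leave it
- spanner: steel spanner, 180 mm long, 8 mm thick; leave it
- hammer: ball-pein hammer, 260 mm long, wooden handle; leave it

How it is judged:
On the way:
1. the large sleeve is on the centre pin, past the balls, and held down on the hub with more than 10 N for half a second (z of sleeve_large in the frame of bender below 0.0495 m and horizontal distance between sleeve_large and bender below 0.002 m and angle between sleeve_large's own z axis and vertical below 0.05 rad and contact force between sleeve_large and hub_c0 above 10 N), for 0.5 s.
At the end, for the whole second after the job is handed in: the large sleeve rests on the bender's hub, at rest, upright (within 3 degrees) and centred on the pin within 2 mm, and the lever is within 0.06 rad (3 degrees) of its stop (z of sleeve_large in the frame of bender below 0.0495 m and horizontal distance between sleeve_large and bender below 0.002 m and angle between sleeve_large's own z axis and vertical below 0.05 rad and contact force between sleeve_large and hub_c0 above 0.2 N and linear speed of sleeve_large below 0.01 m/s and value of joint lever below 0.06 rad); the robot touches nothing.
It fails at once if the sleeve is rammed: it presses on the hub with more than 25 N (contact force between sleeve_large and hub_c0 above 25 N).
It fails at once if one of the other sleeves is moved more than 15 mm (distance of any of sleeve_medium, sleeve_small from where it was at the start of the episode above 0.015 m).
It fails at once if the bangle, strip, spanner or hammer is moved more than 20 mm (distance of any of bangle, strip, spanner, hammer from where it was at the start of the episode above 0.02 m).
It also fails if it takes over 69 s, if anything falls off the work surface, if the arm or the gripper's body presses on something with over 40 N, if the wrist force passes 120 N, or if a joint passes its speed limit or range.

ROBOT

A 7-joint arm with a two-finger parallel gripper is mounted at the origin on the work surface. World frame = base frame: x ahead of the robot, y to its left, z up, the work surface at z = 0. Lengths are in m, angles in rad, forces in N, time in s.
With the tool pointing down it reaches from about 0.4 to 0.85 m from the base axis. Payload 4.5 kg.
Tool frame: the origin (TCP) lies between the finger pads, 19 mm behind the fingertips; this is the grasp point; z points along the fingers, y is the line along which they close (so a half turn about z gives the same grasp; the last joint's range is limited). The gripper opens to 88 mm and grips with 3 to 60 N. Pads are 18 mm wide; open, the fingers measure 123 mm over their backs; the gripper's body (75 mm by 187 mm) begins 45 mm behind the grasp point.
Start: joints at [1.138, 0.689, -0.195, 1.565, 0.157, 0.902, -0.215], TCP at [0.281, -0.558, 0.257] pointing down, gripper open.
Joint ranges: [-3.01, 3.01], [-0.46, 2.08], [-1.47, 1.51], [0.13, 2.56], [-1, 4.14], [0.04, 2.09], [-2.66, 2.66]. Speed limits (rad/s): [2.57, 2.57, 3.14, 3.14, 3.14, 3.14, 3.14].

INTERFACE

Orientations are given as a unit quaternion [x, y, z, w].
In Python, from plant import r gives the robot as it stands.
- The arm moves only by the tool play_rows, never from a script. Its arguments are lists of equal length, an entry for each row: "translation": the shift along the tool's x, y, z in m, a list of three; "delta_rot": the turn, a rotation vector about the tool's x, y, z in degrees, a list of three; "grip": the opening, from -1 (shut) to 1 (fully open). In form: {"translation": [[x, y, z], ...], "delta_rot": [[rx, ry, rz], ...], "grip": [grip, ...]}. A call has 1 to 20 rows; each row shifts and turns the commanded pose from where the row before left it, along the tool's axes as they then stand; what a row does not reach is not made up. A row lasts 1/8 s, in which the tool goes at most 62.5 mm and 10.7 degrees, less where a joint would pass 70% of its speed; a pose out of reach is approached as far as the arm can. A call with a gripper value outside its range is refused whole. The fingers move at their own pace and stop on an object; "squeeze" is the grip in N (left out, the last holds). Time passes only in rows, so rows that do not move let the fingers close. It gives the time, the measured TCP pose, the force, the opening and the grip force at its end, in the units of the state.
- r.get_state(): the state, without advancing time (a new reading comes with each control period).
- r.snapshot(name): name is "scene" or "top" or "wrist"; returns the picture (400x640x3 uint8, blue, green, red); there is no depth.
- r.get_calibration(name): a dict with "intrinsics" (3x3 intrinsics, pixels), "eye" and "rotation" of the camera in the world. Camera axes: x right, y up, looking along -z (the intrinsics and any distortion apply to the point x, -y, -z); pixel columns grow to the right and rows downward; lengths in m; the calibration is good to about 2 mm. A picture is of the moment at which its call begins: read the wrist's pose just before it. get_calibration takes no time and is no camera call; for the wrist camera it gives the pose at the moment of the call.
- r.finish_job(): hands the job in; it is judged then, once.
Trained networks look in the newest picture that a camera, given by its name, has taken for a name from the list of things; names that differ only in an ending like _2 or _b are one class to them, and where a whole thing is asked for, a point or a joint stands for the part that bears it (a point fixed in the world has none). Each returns a list of dicts, best first, with "confidence" (0 to 1); they miss things now and then, are a little off and sometimes report something else, mostly with a low value. They report only what shows in the picture. A call takes as long as a camera call.
- r.look_for(camera, target): "point" ([x, y, z] in m, in world coordinates, good to about 4 mm: the middle of the surface that is visible of it).
- r.silhouettes(camera, target): "pixels" (400x640 bool, what is visible of it).
The state is a dict: "clock": time; "q": joint angles; "qd": joint speeds; "joint_torque": joint torques, N m; "tool_pos": TCP position; "eef_rot": TCP orientation; "contact_force": force on the tool from outside, world axes, zero at the start; "moment": the same for the moment, N m; "opening": opening from 0.0 (shut) to 1.0 (fully open); "finger_force": force on a finger pad.
Only numpy, scipy, OpenCV 4.12 (cv2) and the standard library are available. Lean on these libraries where they do the work, as an engineer would, in place of code of your own. Each camera call takes 0.05 s, during which the arm holds its last target. There are 200 camera calls.

## Working session

There is one attempt and no reset: what is moved stays moved. The work goes in short steps, Python scripts to look and compute and a tool call to move; the robot and the scene stay as the last step left them, time stands still between calls to the robot, and variables do not carry over. Pictures are saved under pics/ and viewed, at most 10 in all, crops included, and the job is handed in when it is done.

Besides the shell and the picture viewer there is one more tool, called after "Request:" as name(argument=value, ...) on one line, values as JSON. play_rows: Moves the arm, as the interface text tells. Its arguments: {"type":"object","properties":{"translation":{"type":"array","items":{"type":"array","items":{"type":"number"}}},"delta_rot":{"type":"array","items":{"type":"array","items":{"type":"number"}}},"grip":{"type":"array","items":{"type":"number"}},"squeeze":{"type":"number"}},"required":["translation","delta_rot","grip"]}

```bash
mkdir -p pics; ls; cat > h.py <<'E'
import numpy as np, cv2
from plant import r
from scipy.spatial.transform import Rotation as R
def cal(n):
    c=r.get_calibration(n); return np.array(c["intrinsics"]),np.array(c["eye"]),np.array(c["rotation"]),c
def ray(n,u,v):
    K,e,Rm,_=cal(n); d=np.linalg.inv(K)@[u,v,1]; d=Rm@[d[0],-d[1],-d[2]]; return e,d/np.linalg.norm(d)
def atz(n,u,v,z):
    e,d=ray(n,u,v); return e+d*(z-e[2])/d[2]
def proj(n,p):
    K,e,Rm,_=cal(n); q=Rm.T@(np.array(p)-e); w=K@[q[0],-q[1],-q[2]]; return w[:2]/w[2]
def tri(rays):
    A=np.zeros((3,3));b=np.zeros(3)
    for e,d in rays:
        P=np.eye(3)-np.outer(d,d);A+=P;b+=P@e
    return np.linalg.solve(A,b)
E
python3 - <<'E'
from h import *
np.set_printoptions(precision=4,suppress=True)
s=r.get_state();print(s)
for n in("scene","top"):
    im=r.snapshot(n);cv2.imwrite(f"pics/{n}0.png",im)
    c=cal(n)[3];print(n,c)
    for t in("sleeve_large","sleeve_medium","sleeve_small","pin_axis","bender","lever_grip","lever","rack"):
        try:
            l=r.look_for(n,t);print(t,[(np.round(x["point"],4),round(x["confidence"],2)) for x in l[:3]])
        except Exception as ex: print(t,ex)
E
```

```text
pics
{'clock': 0.0, 'q': array([ 1.1378,  0.69  , -0.1945,  1.5663,  0.1573,  0.9025, -0.2151]), 'qd': array([-0.0003,  0.0013,  0.0016,  0.0004, -0.0022,  0.0001,  0.0016]), 'joint_torque': array([  0.0001, -52.7569,  -1.267 , -15.3427,  -0.0526,   0.0066,
         0.0002]), 'tool_pos': array([ 0.281 , -0.5576,  0.2566]), 'eef_rot': array([ 0.9729,  0.2313, -0.0003, -0.0009]), 'contact_force': array([-0.3123,  0.5972,  0.7559]), 'moment': array([-0.0238, -0.0002,  0.0203]), 'finger_force': 0.0, 'opening': 1.002288822333198}
scene {'intrinsics': array([[374.1587,   0.    , 316.4928],
       [  0.    , 374.1587, 195.0813],
       [  0.    ,   0.    ,   1.    ]]), 'eye': array([1.113 , 0.6893, 0.7013]), 'rotation': array([0.1563, 0.4599, 0.833 , 0.2649])}
sleeve_large [(array([0.4891, 0.2844, 0.0578]), 0.7)]
sleeve_medium [(array([0.4102, 0.2718, 0.0493]), 0.83), (array([ 0.5472, -0.0541,  0.0366]), 0.58)]
sleeve_small [(array([0.5665, 0.3062, 0.0461]), 0.74), (array([ 0.4702, -0.3621,  0.0047]), 0.22)]
pin_axis [(array([ 0.5494, -0.0538,  0.0339]), 0.71)]
bender [(array([ 0.548 , -0.0
[... 482 characters left out ...]
53, -0.4258,  0.0202]), 0.53)]
sleeve_medium [(array([0.396 , 0.2566, 0.0574]), 0.59)]
sleeve_small [(array([0.4858, 0.2658, 0.0163]), 0.61), (array([0.5563, 0.2906, 0.0552]), 0.41), (array([ 0.5473, -0.4269,  0.0206]), 0.28)]
pin_axis [(array([ 0.521 , -0.0939,  0.0321]), 0.81), (array([ 0.6046, -0.084 ,  0.0526]), 0.42)]
bender [(array([0.3957, 0.2573, 0.0598]), 0.75), (array([ 0.5236, -0.0935,  0.0362]), 0.72)]
lever_grip [(array([ 0.599 , -0.0798,  0.0526]), 0.74), (array([ 0.5272, -0.0926,  0.0301]), 0.24)]
lever [(array([ 0.6026, -0.0832,  0.0509]), 0.56)]
rack [(array([0.4894, 0.2678, 0.0179]), 0.66), (array([0.4001, 0.2562, 0.0561]), 0.28), (array([ 0.6015, -0.0831,  0.0513]), 0.28)]
```

```bash
sed -i 's/np.array(c\["rotation"\]),c/R.from_quat(c["rotation"]).as_matrix(),c/' h.py; python3 -c "
import cv2
for n in('scene','top'):
    cv2.imwrite(f'pics/{n}0b.png',cv2.resize(cv2.imread(f'pics/{n}0.png'),(800,500),interpolation=cv2.INTER_CUBIC))"
```

```text
(no output)
```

View pics/scene0b.png

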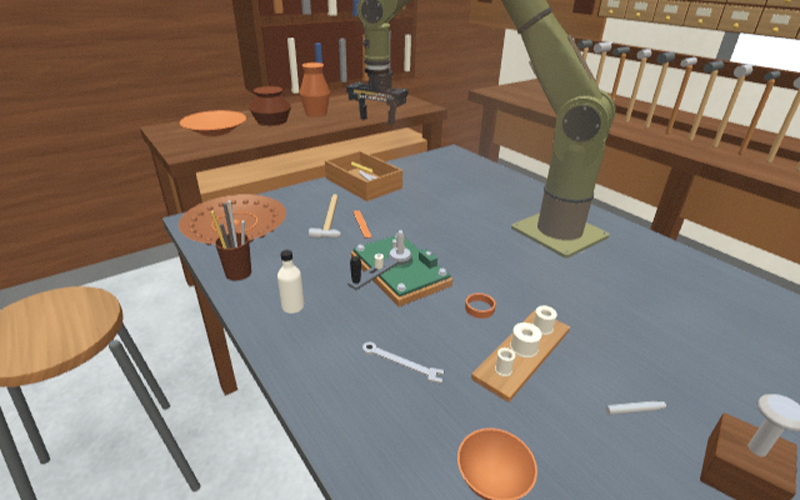

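View pics/top0b.png

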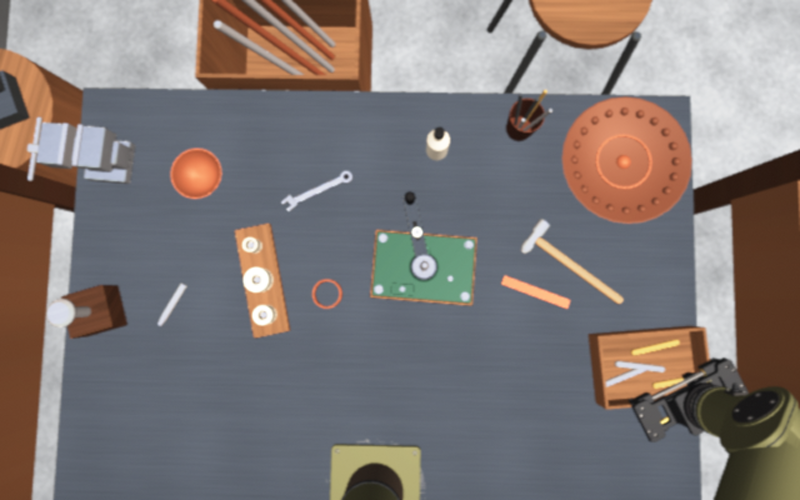

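```bash
python3 - <<'E'
from h import *
np.set_printoptions(precision=4,suppress=True)
s=.8
print("rack",*[atz("top",u*s,v*s,.018) for u,v in[(235,231),(270,224),(289,330),(253,337)]],sep="\n")
print("bend",*[atz("top",u*s,v*s,.036) for u,v in[(376,231),(477,238),(473,304),(371,297)]],sep="\n")
for n,a,b in[("large top",(257,279),(526,333)),("small top",(250,244),(505,354)),("med top",(263,314),(546,313)),("pin tip",(424,265),(401,234)),("handle top",(410,197),(354,256)),("roller",(417,231),(379,256))]:
    p=tri([ray("top",a[0]*s,a[1]*s),ray("scene",b[0]*s,b[1]*s)]);print(n,p,proj("top",p)/s-a,proj("scene",p)/s-b)
# silhouettes of rack
for n in("top","scene"):
    r.snapshot(n)
    for t in("sleeve_large","bender","lever_grip","rack"):
        for x in r.silhouettes(n,t)[:1]:
            m=x["pixels"];ys,xs=np.nonzero(m);print(n,t,x["confidence"],m.sum(),xs.mean()/s,ys.mean()/s,xs.min()/s,xs.max()/s,ys.min()/s,ys.max()/s)
c=cal("wrist");print(c[3]);st=r.get_state()
Rt=R.from_quat(st["eef_rot"]).as_matrix();print(Rt, "cam in tool",Rt.T@(c[1]-st["tool_pos"]),Rt.T@c[2])
E
```

```text
rack
[0.5924 0.3454 0.018 ]
[0.6106 0.2624 0.018 ]
[0.3616 0.2076 0.018 ]
[0.3437 0.2914 0.018 ]
bend
[0.5961 0.0081 0.036 ]
[ 0.5837 -0.228   0.036 ]
[ 0.4305 -0.2199  0.036 ]
[0.4422 0.016  0.036 ]
large top [0.4784 0.2772 0.0553] [-0.0596  0.0482] [-0.0877  0.0001]
small top [0.5588 0.2955 0.0582] [ 0.155  -0.1303] [0.2461 0.0052]
med top [0.3983 0.2605 0.0573] [-0.531   0.4173] [-0.7287  0.0171]
pin tip [ 0.5137 -0.1035  0.1123] [-0.3074  0.3687] [-0.423  -0.0365]
handle top [ 0.6646 -0.0721  0.12  ] [ 0.5645 -0.7757] [0.928  0.1183]
roller [ 0.591  -0.0868  0.0852] [-0.3809  0.4818] [-0.5734 -0.0622]
top sleeve_large 0.88 347 258.6311239193084 279.4164265129683 245.0 272.5 267.5 291.25
top bender 0.83 4544 423.0251430457746 263.38165713028167 371.25 476.25 192.5 305.0
top lever_grip 0.6 557 415.15933572710946 224.08662477558346 401.25 428.75 192.5 256.25
top rack 0.75 1914 263.79506269592474 279.7890543364681 236.25 290.0 225.0 337.5
scene sleeve_large 0.81 563 525.4906749555951 340.23090586145645 510.0 540.0 323.75 357.5
scene bender 0.78 2631 397.48052071455714 271.6861459521094 348.75 450.0 237.5 306.25
scene lever_grip 0.55 638 371.9474921630094 269.51214733542315 347.5 411.25 253.75 290.0
scene rack 0.61 1580 516.3006329113923 365.0514240506329 471.25 567.5 313.75 400.0
{'intrinsics': array([[351.7942,   0.    , 323.2326],
       [  0.    , 351.7942, 200.4958],
       [  0.    ,   0.    ,   1.    ]]), 'eye': array([ 0.3473, -0.5249,  0.3839]), 'rotation': array([-0.1227,  0.0755, -0.5189,  0.8426])}
[[ 0.893   0.4501  0.0001]
 [ 0.4501 -0.893  -0.0001]
 [ 0.      0.0001 -1.    ]] cam in tool [ 0.0739  0.     -0.1264] [[-0.0001  0.9585  0.2852]
 [ 1.      0.0001 -0.    ]
 [-0.0001  0.2852 -0.9585]]
```

Request:
play_rows(translation=[[0.036, -0.027, -0.001], [0.036, -0.027, -0.001], [0.036, -0.027, -0.001], [0.036, -0.027, -0.001], [0.036, -0.027, -0.001], [0.036, -0.027, -0.001], [0.036, -0.027, -0.001], [0.036, -0.027, -0.001], [0.036, -0.027, -0.001], [0.036, -0.027, -0.001], [0.036, -0.027, -0.001], [0, 0, 0], [0, 0, 0], [0, 0, 0], [0, 0, 0]], delta_rot=[[0, 0, 0], [0, 0, 0], [0, 0, 0], [0, 0, 0], [0, 0, 0], [0, 0, 0], [0, 0, 0], [0, 0, 0], [0, 0, 0], [0, 0, 0], [0, 0, 0], [0, 0, 7.2], [0, 0, 7.2], [0, 0, 0], [0, 0, 0]], grip=[1, 1, 1, 1, 1, 1, 1, 1, 1, 1, 1, 1, 1, 1, 1])

```text
clock: 3.28
tool_pos: [0.5013, -0.1148, 0.2685]
eef_rot: [0.994, 0.109, 0.0, 0.0]
contact_force: [-0.5, -1.0, 0.8]
opening: 0.999
finger_force: 0.0
```

```bash
python3 - <<'E'
from h import *
np.set_printoptions(precision=4,suppress=True)
s=r.get_state();print(s["clock"],s["tool_pos"],s["q"],R.from_quat(s["eef_rot"]).as_matrix())
c=cal("wrist")[3];im=r.snapshot("wrist");cv2.imwrite("pics/w1.png",im);import pickle;pickle.dump(c,open("pics/w1.pkl","wb"))
for t in("pin_axis","lever_grip"):
    print(t,[(np.round(x["point"],4),round(x["confidence"],2)) for x in r.look_for("wrist",t)[:2]])
for p in([.5137,-.1035,.1123],[.591,-.0868,.0852],[.6646,-.072,.12]):print(proj("wrist",p))
E
```

```text
3.275 [ 0.5013 -0.1148  0.2685] [ 0.1869  0.5271 -0.0805  1.8866  0.0608  0.73   -1.2814] [[ 0.9765  0.2157  0.0002]
 [ 0.2157 -0.9765 -0.0001]
 [ 0.0001  0.0001 -1.    ]]
pin_axis [(array([ 0.5361, -0.0928,  0.033 ]), 0.93)]
lever_grip [(array([ 0.5921, -0.0873,  0.0567]), 0.78), (array([ 0.5361, -0.0858,  0.0382]), 0.35)]
[313.0048 171.5029]
[313.4463  70.9375]
[313.1488 -51.3499]
```

View pics/w1.png

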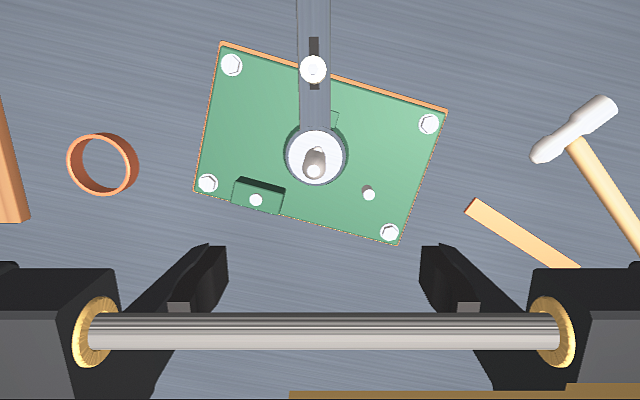

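Request:
play_rows(translation=[[0.0, -0.04, 0], [0, -0.04, 0], [0, -0.04, 0], [0, 0, 0], [0, 0, 0]], delta_rot=[[0, 0, 0], [0, 0, 0], [0, 0, 0], [0, 0, 0], [0, 0, 0]], grip=[1, 1, 1, 1, 1])

```text
clock: 4.05
tool_pos: [0.4758, 0.0017, 0.2685]
eef_rot: [0.994, 0.107, 0.0, 0.0]
contact_force: [0.5, -1.0, 0.5]
opening: 0.996
finger_force: 0.0
```

```bash
python3 - <<'E'
from h import *
import pickle
np.set_printoptions(precision=4,suppress=True)
s=r.get_state();print(s["clock"],s["tool_pos"])
c=cal("wrist")[3];im=r.snapshot("wrist");cv2.imwrite("pics/w2.png",im);pickle.dump(c,open("pics/w2.pkl","wb"))
p=proj("wrist",[.515,-.103,.1]);print(p)
a=cv2.imread("pics/w1.png")[120:220,255:385];
x,y=int(p[0])-65,int(p[1])-50;x=max(x,0);y=max(y,0);print(x,y)
b=im[y:y+100,x:x+130]
cv2.imwrite("pics/crop12.png",np.vstack([cv2.resize(q,(390,300),interpolation=cv2.INTER_CUBIC) for q in(a,b)]) if 0 else np.hstack([cv2.resize(q,None,fx=3,fy=3,interpolation=cv2.INTER_CUBIC) for q in(a,b)]))
print([(np.round(x["point"],4),round(x["confidence"],2)) for x in r.look_for("wrist","sleeve_large")[:2]])
E
```

```text
4.05 [0.4758 0.0017 0.2685]
[452.5612 166.7444]
387 116
[(array([0.481 , 0.2684, 0.0622]), 0.91), (array([0.4073, 0.2546, 0.0532]), 0.43)]
```

View pics/crop12.png

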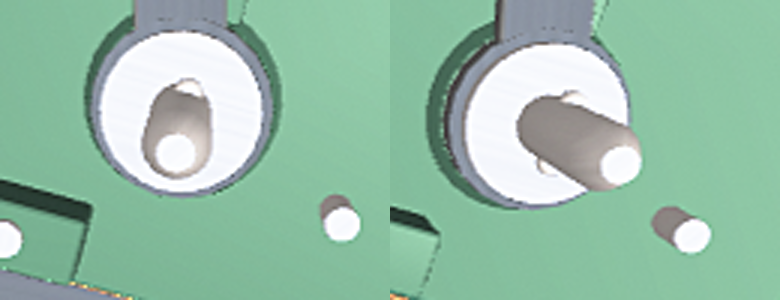

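```bash
cat > t.py <<'E'
from h import *
import pickle
np.set_printoptions(precision=4,suppress=True)
W={n:pickle.load(open(f"pics/{n}.pkl","rb")) for n in("w1","w2")}
def wr(n,u,v):
    c=W[n];d=np.linalg.inv(np.array(c["intrinsics"]))@[u,v,1];d=R.from_quat(c["rotation"]).as_matrix()@[d[0],-d[1],-d[2]];return np.array(c["eye"]),d/np.linalg.norm(d)
E
python3 - <<'E'
from t import *
for nm,a,b,cs in[("tip",(314,171),(463.7,171.7),((424,265),(401,233))),("hub",(316.7,157),(439.8,157.5),None)]:
    l=[wr("w1",*a),wr("w2",*b)];print(nm,tri(l))
    if cs:print(" all",tri(l+[ray("top",cs[0][0]*.8,cs[0][1]*.8),ray("scene",cs[1][0]*.8,cs[1][1]*.8)]))
    for z in(.06,.066,.072,.122,.128,.134):print(z,*[(e+d*(z-e[2])/d[2])[:2] for e,d in l])
E
```

```text
tip [ 0.5157 -0.104   0.1203]
 all [ 0.5143 -0.1042  0.1157]
0.06 [ 0.5034 -0.1051] [ 0.5083 -0.1308]
0.066 [ 0.5046 -0.105 ] [ 0.509  -0.1281]
0.072 [ 0.5059 -0.1049] [ 0.5097 -0.1255]
0.122 [ 0.5163 -0.1039] [ 0.5156 -0.1033]
0.128 [ 0.5176 -0.1038] [ 0.5163 -0.1007]
0.134 [ 0.5189 -0.1037] [ 0.517 -0.098]
hub [ 0.5166 -0.1049  0.0571]
0.06 [ 0.5173 -0.1048] [ 0.5166 -0.1039]
0.066 [ 0.5183 -0.1047] [ 0.5172 -0.1017]
0.072 [ 0.5193 -0.1046] [ 0.5177 -0.0996]
0.122 [ 0.5277 -0.1037] [ 0.5224 -0.0814]
0.128 [ 0.5287 -0.1036] [ 0.523  -0.0792]
0.134 [ 0.5297 -0.1034] [ 0.5235 -0.0771]
```

Request:
play_rows(translation=[[0.01, -0.0447, 0.0], [0.01, -0.0447, 0.0165], [0.01, -0.0447, 0.0165], [0.01, -0.0447, 0.0165], [0.01, -0.0447, 0.0165], [0.01, -0.0447, 0.0165], [0, 0, 0.0165], [0, 0, 0], [0, 0, 0]], delta_rot=[[0, 0, 0], [0, 0, 0], [0, 0, 0], [0, 0, 0], [0, 0, 0], [0, 0, 0], [0, 0, 0], [0, 0, 0], [0, 0, 0]], grip=[1, 1, 1, 1, 1, 1, 1, 1, 1], squeeze=30)

```text
clock: 5.28
tool_pos: [0.4778, 0.2759, 0.1698]
eef_rot: [0.994, 0.106, 0.0, 0.0]
contact_force: [0.4, -0.1, 0.1]
opening: 0.999
finger_force: 0.0
```

```bash
python3 - <<'E'
from h import *
np.set_printoptions(precision=4,suppress=True)
s=r.get_state();print(s["clock"],s["tool_pos"],s["eef_rot"])
im=r.snapshot("wrist");cv2.imwrite("pics/w3.png",im)
print(proj("wrist",[.4784,.277,.063]),proj("wrist",[.5588,.2955,.063]))
for x in r.silhouettes("wrist","sleeve_large")[:1]:
    m=x["pixels"].astype(np.uint8);ys,xs=np.nonzero(m);print(x["confidence"],xs.min(),xs.max(),ys.min(),ys.max())
E
```

```text
5.275 [0.4778 0.2759 0.1698] [0.9943 0.1063 0.0004 0.0003]
[322.2186 205.8108] [320.3943  80.6337]
0.82 280 357 154 239
```

View pics/w3.png

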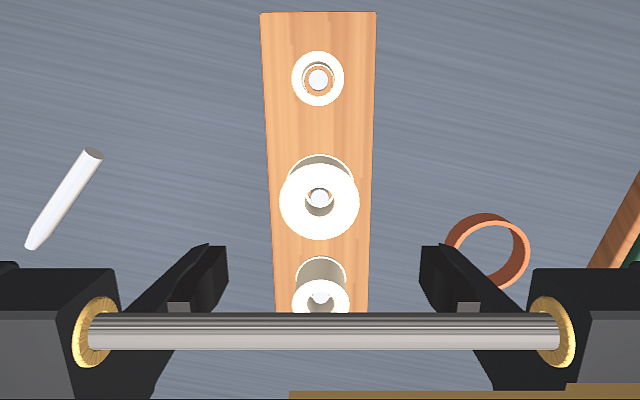

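Request:
play_rows(translation=[[0.0046, -0.0029, 0.02], [0, 0, 0.03], [0, 0, 0.03], [0, 0, 0.025], [0, 0, 0.019], [0, 0, 0], [0, 0, 0], [0, 0, 0], [0, 0, 0], [0, 0, 0], [0, 0, 0], [0, 0, 0]], delta_rot=[[0, 0, 0], [0, 0, 0], [0, 0, 0], [0, 0, 0], [0, 0, 0], [0, 0, 0], [0, 0, 0], [0, 0, 0], [0, 0, 0], [0, 0, 0], [0, 0, 0], [0, 0, 0]], grip=[1, 1, 1, 1, 1, 1, 0.2, 0.2, 0.2, 0.2, 0.2, 0.2], squeeze=30)

```text
clock: 6.88
tool_pos: [0.4811, 0.281, 0.046]
eef_rot: [0.994, 0.107, 0.0, 0.0]
contact_force: [-0.6, -0.6, 5.4]
opening: 0.621
finger_force: 30.0
```

Request:
play_rows(translation=[[0, 0, 0], [0, 0, 0], [0, 0, -0.01], [0, 0, -0.02], [0, 0, -0.03], [0, 0, -0.04], [0, 0, -0.04], [0, 0, 0], [0, 0, 0]], delta_rot=[[0, 0, 0], [0, 0, 0], [0, 0, 0], [0, 0, 0], [0, 0, 0], [0, 0, 0], [0, 0, 0], [0, 0, 0], [0, 0, 0]], grip=[0, 0, 0, 0, 0, 0, 0, 0, 0], squeeze=55)

```text
clock: 8.0
tool_pos: [0.4801, 0.2809, 0.185]
eef_rot: [0.994, 0.108, -0.001, 0.0]
contact_force: [-0.4, 0.6, -1.9]
opening: 0.618
finger_force: 55.0
```

```bash
python3 - <<'E'
from t import *
s=r.get_state();print(s["clock"],s["tool_pos"],s["contact_force"],s["moment"],s["opening"],s["finger_force"])
c=cal("wrist")[3];im=r.snapshot("wrist");cv2.imwrite("pics/w4.png",im)
z=s["tool_pos"][2]+.017
print(z,proj("wrist",[*s["tool_pos"][:2],z]))
for x in r.silhouettes("wrist","sleeve_large")[:1]:
    m=x["pixels"];ys,xs=np.nonzero(m);print(x["confidence"],xs.min(),xs.max(),ys.min(),ys.max())
p=r.snapshot("scene");cv2.imwrite("pics/s4.png",np.hstack([im[150:400,130:510],cv2.resize(p[195:320,340:530],None,fx=2,fy=2)]))
E
```

```text
8.0 [0.4801 0.2809 0.185 ] [-0.3806  0.5529 -1.8501] [-0.0145  0.0232  0.0113] 0.6175836543651668 54.999617526627844
0.20196279188658978 [323.0257 311.5854]
0.8 247 399 205 373
```

View pics/s4.png

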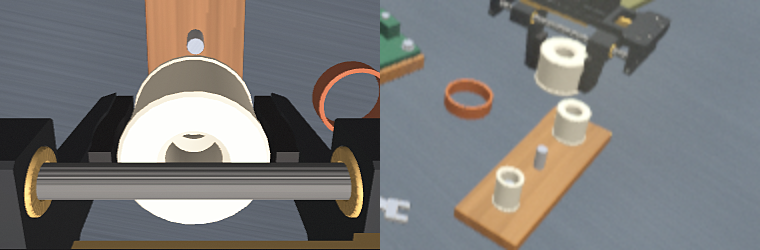

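```bash
python3 - <<'E'
from t import *
from scipy.optimize import least_squares
im=cv2.imread("pics/w4.png");g=im.min(2)
m=(g>225).astype(np.uint8);n,l,st,_=cv2.connectedComponentsWithStats(m)
pts=[]
for v in range(236,380):
    xs=np.nonzero(m[v,240:410])[0]
    if len(xs)>20 and not 305<v<352: pts+=[(xs.min()+240,v),(xs.max()+240,v)]
pts=np.array(pts);print(len(pts),pts[:2],pts[-2:])
s=r.get_state();T=R.from_quat(s["eef_rot"]).as_matrix()
for dz in(.020,.017,.015,.013,.011):
    P=np.array([atz("wrist",u+.0,v+.0,s["tool_pos"][2]+dz)-s["tool_pos"] for u,v in pts])@T
    f=least_squares(lambda q:np.hypot(P[:,0]-q[0],P[:,1]-q[1])-q[2],[0,0,.028],loss="soft_l1",f_scale=.0005)
    print(dz,f.x,np.sqrt(np.mean(f.fun**2)))
# hub circle fits in w1,w2 with same idea
for n,(x0,x1,y0,y1) in{"w1":(280,355,125,190),"w2":(535-130,610-130,125,190)}.items():
    g=cv2.imread(f"pics/{n}.png").min(2)
    p=[]
    for v in range(y0,y1):
        xs=np.nonzero(g[v,x0:x1]>225)[0]
        if len(xs)>12:p+=[(xs.min()+x0,v),(xs.max()+x0,v)]
    for z in(.058,.060,.062,.066):
        P=np.array([(lambda e,d:(e+d*(z-e[2])/d[2])[:2])(*wr(n,u,v)) for u,v in p])
        f=least_squares(lambda q:np.hypot(P[:,0]-q[0],P[:,1]-q[1])-q[2],[.516,-.104,.026],loss="soft_l1",f_scale=.0005)
        print(n,z,f.x,np.median(abs(f.fun)))
E
```

```text
172 [[269 242]
 [378 242]] [[312 373]
 [333 373]]
0.02 [0.0019 0.0001 0.0264] 0.0014734344013613433
0.017 [-0.0001  0.0001  0.0271] 0.0015157868458612431
0.015 [-0.0015  0.0001  0.0276] 0.0015440215812427686
0.013 [-0.0028  0.0001  0.0281] 0.0015722561523603539
0.011 [-0.0042  0.0001  0.0286] 0.0016004905202229372
w1 0.058 [ 0.5163 -0.1032  0.0254] 0.00020202599737750154
w1 0.06 [ 0.5166 -0.1032  0.0252] 0.0002008242586374505
w1 0.062 [ 0.517  -0.1032  0.0251] 0.0001996226931543811
w1 0.066 [ 0.5176 -0.1031  0.0248] 0.00019721968728593324
w2 0.058 [ 0.5163 -0.104   0.0255] 0.0003371235344173107
w2 0.06 [ 0.5165 -0.1033  0.0253] 0.0003354911215768322
w2 0.062 [ 0.5166 -0.1026  0.0252] 0.00033357707494251036
w2 0.066 [ 0.517  -0.1011  0.0249] 0.00032974986301853235
```

Request:
play_rows(translation=[[-0.002, 0.02, 0], [-0.005, 0.04, 0], [-0.005, 0.04, 0], [-0.005, 0.04, 0], [-0.005, 0.04, 0], [-0.005, 0.04, 0], [-0.005, 0.04, 0], [-0.005, 0.04, 0], [-0.005, 0.04, 0], [-0.0035, 0.03, 0], [-0.001, 0.0132, 0], [0, 0, 0], [0, 0, 0], [0, 0, 0]], delta_rot=[[0, 0, 0], [0, 0, 0], [0, 0, 0], [0, 0, 0], [0, 0, 0], [0, 0, 0], [0, 0, 0], [0, 0, 0], [0, 0, 0], [0, 0, 0], [0, 0, 0], [0, 0, 0], [0, 0, 0], [0, 0, 0]], grip=[0, 0, 0, 0, 0, 0, 0, 0, 0, 0, 0, 0, 0, 0])

```text
clock: 9.9
tool_pos: [0.5173, -0.1015, 0.1854]
eef_rot: [0.994, 0.109, -0.0, -0.0]
contact_force: [0.7, 0.9, -1.1]
opening: 0.618
finger_force: 55.0
```

```bash
python3 - <<'E'
from t import *
s=r.get_state();T=R.from_quat(s["eef_rot"]).as_matrix()
print(s["clock"],s["tool_pos"],s["eef_rot"],s["contact_force"],T)
for z in(.122,):print("to go tool",T.T@(np.array([.5165,-.1033,s["tool_pos"][2]])-s["tool_pos"]))
E
```

```text
9.9 [ 0.5173 -0.1015  0.1854] [ 0.9941  0.1088 -0.     -0.0004] [ 0.6686  0.8769 -1.1022] [[ 0.9763  0.2163 -0.0001]
 [ 0.2163 -0.9763  0.0007]
 [ 0.     -0.0007 -1.    ]]
to go tool [-0.0011  0.0016 -0.    ]
```

Request:
play_rows(translation=[[-0.0006, 0.0016, 0], [0, 0, 0.015], [0, 0, 0.015], [0, 0, 0.01], [0, 0, 0.005], [0, 0, 0.004], [0, 0, 0]], delta_rot=[[0, 0, 0], [0, 0, 0], [0, 0, 0], [0, 0, 0], [0, 0, 0], [0, 0, 0], [0, 0, 0]], grip=[0, 0, 0, 0, 0, 0, 0])

```text
clock: 10.78
tool_pos: [0.517, -0.1048, 0.1363]
eef_rot: [0.994, 0.108, -0.0, 0.0]
contact_force: [-0.1, 0.6, -1.7]
opening: 0.617
finger_force: 55.0
```

Request:
play_rows(translation=[[0, 0, 0.003], [0, 0, 0.003], [0, 0, 0.003], [0, 0, 0.003], [0, 0, 0]], delta_rot=[[0, 0, 0], [0, 0, 0], [0, 0, 0], [0, 0, 0], [0, 0, 0]], grip=[0, 0, 0, 0, 0])

```text
clock: 11.4
tool_pos: [0.5177, -0.1039, 0.1242]
eef_rot: [0.994, 0.108, 0.001, -0.0]
contact_force: [2.7, 4.7, -3.2]
opening: 0.615
finger_force: 55.0
```

Request:
play_rows(translation=[[0.0008, -0.0008, 0], [0, 0, 0], [0, 0, 0]], delta_rot=[[0, 0, 0], [0, 0, 0], [0, 0, 0]], grip=[0, 0, 0])

```text
clock: 11.78
tool_pos: [0.5177, -0.1039, 0.1243]
eef_rot: [0.994, 0.108, 0.0, 0.0]
contact_force: [2.9, 2.3, -4.2]
opening: 0.617
finger_force: 55.0
```

Request:
play_rows(translation=[[0, 0, 0.003], [0, 0, 0.003], [0, 0, 0.003], [0, 0, 0]], delta_rot=[[0, 0, 0], [0, 0, 0], [0, 0, 0], [0, 0, 0]], grip=[0, 0, 0, 0])

```text
clock: 12.28
tool_pos: [0.5177, -0.1038, 0.1151]
eef_rot: [0.994, 0.108, -0.0, -0.0]
contact_force: [2.1, 3.6, -2.8]
opening: 0.616
finger_force: 55.0
```

Request:
play_rows(translation=[[0.001, -0.0008, 0.003], [0, 0, 0.003], [0, 0, 0.003], [0, 0, 0.002], [0, 0, 0]], delta_rot=[[0, 0, 0], [0, 0, 0], [0, 0, 0], [0, 0, 0], [0, 0, 0]], grip=[0, 0, 0, 0, 0])

```text
clock: 12.9
tool_pos: [0.518, -0.1032, 0.1041]
eef_rot: [0.994, 0.107, -0.001, 0.0]
contact_force: [0.2, -0.5, -0.7]
opening: 0.619
finger_force: 55.0
```

Request:
play_rows(translation=[[0, 0, 0.001], [0, 0, 0.001], [0, 0, 0.001], [0, 0, 0]], delta_rot=[[0, 0, 0], [0, 0, 0], [0, 0, 0], [0, 0, 0]], grip=[0, 0, 0, 0])

```text
clock: 13.4
tool_pos: [0.5183, -0.1028, 0.1014]
eef_rot: [0.994, 0.108, -0.0, 0.0]
contact_force: [-0.1, -0.2, -0.4]
opening: 0.614
finger_force: 55.0
```

Request:
play_rows(translation=[[0, 0, 0.001], [0, 0, 0]], delta_rot=[[0, 0, 0], [0, 0, 0]], grip=[0, 0])

```text
clock: 13.65
tool_pos: [0.5183, -0.1029, 0.1007]
eef_rot: [0.994, 0.108, -0.0, 0.0]
contact_force: [-0.9, 0.5, 4.0]
opening: 0.618
finger_force: 55.0
```

Request:
play_rows(translation=[[0, 0, 0.001], [0, 0, 0]], delta_rot=[[0, 0, 0], [0, 0, 0]], grip=[0, 0])

```text
clock: 13.9
tool_pos: [0.5186, -0.1029, 0.1002]
eef_rot: [0.994, 0.107, 0.0, 0.0]
contact_force: [-2.0, -0.3, 8.4]
opening: 0.621
finger_force: 55.0
```

Request:
play_rows(translation=[[0, 0, 0.001], [0, 0, 0]], delta_rot=[[0, 0, 0], [0, 0, 0]], grip=[0, 0])

```text
clock: 14.15
tool_pos: [0.5187, -0.103, 0.0993]
eef_rot: [0.994, 0.107, 0.001, 0.0]
contact_force: [-1.5, -0.3, 8.0]
opening: 0.615
finger_force: 55.0
```

Request:
play_rows(translation=[[0, 0, 0.001], [0, 0, 0]], delta_rot=[[0, 0, 0], [0, 0, 0]], grip=[0, 0])

```text
clock: 14.4
tool_pos: [0.5185, -0.103, 0.098]
eef_rot: [0.994, 0.108, 0.0, 0.0]
contact_force: [-0.6, -0.8, 4.5]
opening: 0.614
finger_force: 55.0
```

Request:
play_rows(translation=[[0, 0, 0.001], [0, 0, 0]], delta_rot=[[0, 0, 0], [0, 0, 0]], grip=[0, 0])

```text
clock: 14.65
tool_pos: [0.5185, -0.103, 0.0969]
eef_rot: [0.994, 0.107, 0.0, 0.0]
contact_force: [-1.3, 0.4, 4.6]
opening: 0.619
finger_force: 55.0
```

Request:
play_rows(translation=[[0, 0, 0.001], [0, 0, 0]], delta_rot=[[0, 0, 0], [0, 0, 0]], grip=[0, 0])

```text
clock: 14.9
tool_pos: [0.5183, -0.103, 0.0952]
eef_rot: [0.994, 0.107, -0.0, 0.0]
contact_force: [-0.6, -0.3, -1.2]
opening: 0.615
finger_force: 55.0
```

Request:
play_rows(translation=[[0, 0, 0.001], [0, 0, 0]], delta_rot=[[0, 0, 0], [0, 0, 0]], grip=[0, 0])

```text
clock: 15.15
tool_pos: [0.5182, -0.1029, 0.094]
eef_rot: [0.994, 0.107, -0.0, -0.0]
contact_force: [-0.3, -0.5, -2.5]
opening: 0.618
finger_force: 55.0
```

Request:
play_rows(translation=[[0, 0, 0.001], [0, 0, 0.001], [0, 0, 0]], delta_rot=[[0, 0, 0], [0, 0, 0], [0, 0, 0]], grip=[0, 0, 0])

```text
clock: 15.52
tool_pos: [0.518, -0.1028, 0.0917]
eef_rot: [0.994, 0.108, -0.001, -0.0]
contact_force: [-0.3, -0.7, -7.9]
opening: 0.617
finger_force: 55.0
```

Request:
play_rows(translation=[[0, 0, 0.001], [0, 0, 0.001], [0, 0, 0]], delta_rot=[[0, 0, 0], [0, 0, 0], [0, 0, 0]], grip=[0, 0, 0])

```text
clock: 15.9
tool_pos: [0.518, -0.1028, 0.0898]
eef_rot: [0.994, 0.108, -0.001, -0.0]
contact_force: [0.1, -0.1, -11.7]
opening: 0.62
finger_force: 55.0
```

Request:
play_rows(translation=[[0, 0, 0.0007], [0, 0, 0]], delta_rot=[[0, 0, 0], [0, 0, 0]], grip=[0, 0])

```text
clock: 16.15
tool_pos: [0.5182, -0.1028, 0.0895]
eef_rot: [0.994, 0.108, -0.0, -0.0]
contact_force: [-1.0, -0.1, -9.9]
opening: 0.615
finger_force: 55.0
```

Request:
play_rows(translation=[[0, 0, 0.0005], [0, 0, 0]], delta_rot=[[0, 0, 0], [0, 0, 0]], grip=[0, 0])

```text
clock: 16.4
tool_pos: [0.5181, -0.1028, 0.0892]
eef_rot: [0.994, 0.108, -0.0, -0.0]
contact_force: [-1.7, -0.5, -8.7]
opening: 0.616
finger_force: 55.0
```

Request:
play_rows(translation=[[0, 0, 0.0005], [0, 0, 0]], delta_rot=[[0, 0, 0], [0, 0, 0]], grip=[0, 0])

```text
clock: 16.65
tool_pos: [0.5182, -0.1028, 0.0889]
eef_rot: [0.994, 0.108, -0.0, 0.0]
contact_force: [-1.8, -0.5, -4.1]
opening: 0.615
finger_force: 55.0
```

Request:
play_rows(translation=[[0, 0, 0.0005], [0, 0, 0]], delta_rot=[[0, 0, 0], [0, 0, 0]], grip=[0, 0])

```text
clock: 16.9
tool_pos: [0.5186, -0.1028, 0.0884]
eef_rot: [0.994, 0.108, 0.0, 0.0]
contact_force: [-2.6, 0.8, -2.4]
opening: 0.615
finger_force: 55.0
```

Request:
play_rows(translation=[[0, 0, 0.0005], [0, 0, 0]], delta_rot=[[0, 0, 0], [0, 0, 0]], grip=[0, 0])

```text
clock: 17.15
tool_pos: [0.5187, -0.1028, 0.0881]
eef_rot: [0.994, 0.108, 0.0, 0.0]
contact_force: [-2.7, -0.0, 3.9]
opening: 0.616
finger_force: 55.0
```

Request:
play_rows(translation=[[0, 0, 0.0005], [0, 0, 0]], delta_rot=[[0, 0, 0], [0, 0, 0]], grip=[0, 0])

```text
clock: 17.4
tool_pos: [0.5188, -0.1028, 0.0881]
eef_rot: [0.994, 0.108, 0.001, 0.0]
contact_force: [-3.5, 0.8, 8.1]
opening: 0.619
finger_force: 55.0
```

Request:
play_rows(translation=[[0, 0, 0], [0, 0, 0]], delta_rot=[[0, 0, 0], [0, 0, 0]], grip=[0, 0])

```text
clock: 17.65
tool_pos: [0.5187, -0.1029, 0.0881]
eef_rot: [0.994, 0.108, 0.001, 0.0]
contact_force: [-2.2, 1.0, 7.5]
opening: 0.615
finger_force: 55.0
```

Request:
play_rows(translation=[[0, 0, 0.00025], [0, 0, 0], [0, 0, 0]], delta_rot=[[0, 0, 0], [0, 0, 0], [0, 0, 0]], grip=[0, 0, 0])

```text
clock: 18.02
tool_pos: [0.5187, -0.1028, 0.0881]
eef_rot: [0.994, 0.108, 0.001, 0.0]
contact_force: [-4.0, 0.2, 10.6]
opening: 0.622
finger_force: 55.0
```

Request:
play_rows(translation=[[0, 0, 0], [0, 0, 0], [0, 0, 0], [0, 0, 0], [0, 0, 0]], delta_rot=[[0, 0, 0], [0, 0, 0], [0, 0, 0], [0, 0, 0], [0, 0, 0]], grip=[0, 0, 0, 0, 0])

```text
clock: 18.65
tool_pos: [0.5188, -0.1028, 0.0881]
eef_rot: [0.994, 0.108, 0.001, 0.0]
contact_force: [-4.5, 0.3, 11.6]
opening: 0.617
finger_force: 55.0
```

Request:
play_rows(translation=[[0, 0, 0], [0, 0, 0], [0, 0, 0], [0, 0, 0], [0, 0, 0]], delta_rot=[[0, 0, 0], [0, 0, 0], [0, 0, 0], [0, 0, 0], [0, 0, 0]], grip=[0, 0, 0, 0, 0])

```text
clock: 19.27
tool_pos: [0.5188, -0.1028, 0.0881]
eef_rot: [0.994, 0.108, 0.001, 0.0]
contact_force: [-3.7, 1.3, 10.3]
opening: 0.619
finger_force: 55.0
```

Request:
play_rows(translation=[[0, 0, -0.0008], [0, 0, 0], [0, 0, 0], [0, 0, 0], [0, 0, 0], [0, 0, 0], [0, 0, -0.01], [0, 0, -0.03], [0, 0, -0.04], [0, 0, -0.04], [0, 0, -0.02], [0, 0, 0], [0, 0, 0]], delta_rot=[[0, 0, 0], [0, 0, 0], [0, 0, 0], [0, 0, 0], [0, 0, 0], [0, 0, 0], [0, 0, 0], [0, 0, 0], [0, 0, 0], [0, 0, 0], [0, 0, 0], [0, 0, 0], [0, 0, 0]], grip=[0, 0, 0.9, 0.9, 0.9, 0.9, 0.9, 0.9, 0.9, 0.9, 0.9, 0.9, 0.9])

```text
clock: 20.9
tool_pos: [0.5178, -0.1029, 0.2272]
eef_rot: [0.994, 0.108, -0.001, -0.0]
contact_force: [0.6, 0.8, -0.5]
opening: 0.953
finger_force: 0.0
```

```bash
python3 - <<'E'
from t import *
s=r.get_state();T=R.from_quat(s["eef_rot"]).as_matrix();print(s["clock"],s["tool_pos"],s["contact_force"],s["q"])
c=cal("wrist")[3];im=r.snapshot("wrist");cv2.imwrite("pics/w5.png",im)
print([(np.round(x["point"],4),round(x["confidence"],2)) for x in r.look_for("wrist","lever_grip")[:2]])
print(proj("wrist",[.5165,-.1033,.105]))
E
```

```text
20.9 [ 0.5178 -0.1029  0.2272] [ 0.599   0.7624 -0.4595] [ 0.1952  0.6048 -0.1392  1.8914  0.13    0.6552 -1.3782]
[(array([ 0.6031, -0.086 ,  0.0551]), 0.93)]
[323.7747 201.9278]
```

View pics/w5.png

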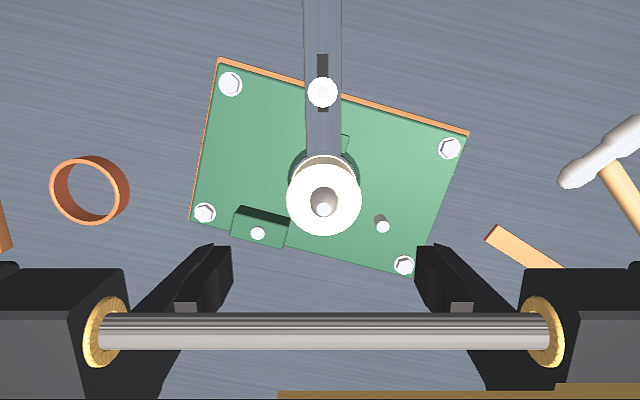

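Request:
play_rows(translation=[[0.03, 0, 0], [0.04, 0, 0.01], [0.04, 0, 0.02], [0.03, 0, 0.02], [0.0114, 0.001, 0.007], [0, 0, 0], [0, 0, 0]], delta_rot=[[0, 0, 0], [0, 0, 0], [0, 0, 0], [0, 0, 0], [0, 0, 0], [0, 0, 0], [0, 0, 0]], grip=[0.9, 0.9, 0.9, 0.9, 0.9, 0.9, 0.9], squeeze=15)

```text
clock: 21.88
tool_pos: [0.6656, -0.0722, 0.1713]
eef_rot: [0.994, 0.107, -0.0, 0.0]
contact_force: [-0.5, -0.2, -0.8]
opening: 0.947
finger_force: 0.0
```

```bash
python3 - <<'E'
from t import *
s=r.get_state();T=R.from_quat(s["eef_rot"]).as_matrix();print(s["clock"],s["tool_pos"],s["contact_force"],s["q"])
c=cal("wrist")[3];im=r.snapshot("wrist");cv2.imwrite("pics/w6.png",im)
print([(np.round(x["point"],4),round(x["confidence"],2)) for x in r.look_for("wrist","lever_grip")[:2]])
for z in (.11,.115,.12):print(proj("wrist",[.5165+.1513,-.1033+.0335,z]))
E
```

```text
21.875 [ 0.6656 -0.0722  0.1713] [-0.515  -0.1725 -0.8422] [ 0.1008  0.8472 -0.12    1.4962  0.1256  0.8062 -1.4222]
[(array([ 0.632 , -0.0739,  0.056 ]), 0.67)]
[319.877 226.853]
[319.8004 230.0535]
[319.72   233.4145]
```

View pics/w6.png

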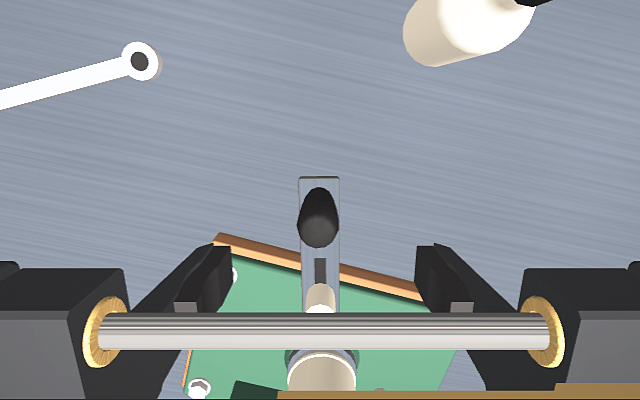

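Request:
play_rows(translation=[[0.0029, -0.0021, 0.02], [0, 0, 0.025], [0, 0, 0.02], [0, 0, 0.008], [0, 0, 0], [0, 0, 0], [0, 0, 0], [0, 0, 0], [0, 0, 0], [0, 0, 0], [0, 0, 0]], delta_rot=[[0, 0, 0], [0, 0, 0], [0, 0, 0], [0, 0, 0], [0, 0, 0], [0, 0, 0], [0, 0, 0], [0, 0, 0], [0, 0, 0], [0, 0, 0], [0, 0, 0]], grip=[0.8, 0.8, 0.8, 0.8, 0.8, -0.6, -0.6, -0.6, -0.6, -0.6, -0.6], squeeze=10)

```text
clock: 23.35
tool_pos: [0.6689, -0.0687, 0.0978]
eef_rot: [0.994, 0.108, 0.0, -0.0]
contact_force: [-1.1, 0.1, -0.2]
opening: 0.259
finger_force: 10.0
```

```bash
cat > arc.py <<'E'
from t import *
import sys
# remaining arc in tool axes: lever end heading, tool end heading (deg), rows
le,te,n=map(float,sys.argv[1:4]);n=int(n)
s=r.get_state();T=R.from_quat(s["eef_rot"]).as_matrix();p=s["tool_pos"];C=np.array([.5172,-.103])
l0=np.degrees(np.arctan2(*(p[:2]-C)[::-1]));h0=np.degrees(np.arctan2(T[1,0],T[0,0]))
rad=np.hypot(*(p[:2]-C))
print(s["clock"],p,"lever",l0,"tool",h0,"rad",rad,s["contact_force"],s["opening"])
q=p[:2]
for i in range(1,n+1):
    a=np.radians(l0+(le-l0)*i/n);h=np.radians(h0+(te-h0)*(i-1)/n)
    t=C+rad*np.array([np.cos(a),np.sin(a)]);d=t-q;q=t
    print(np.round([np.cos(h)*d[0]+np.sin(h)*d[1],np.sin(h)*d[0]-np.cos(h)*d[1]],4),end=" ")
print("rot/row",-(te-h0)/n)
E
python3 arc.py -88 -63 20
```

```text
23.35 [ 0.6689 -0.0687  0.0978] lever 12.740045168010505 tool 12.346243997892854 rad 0.15554570567506046 [-1.1235  0.1236 -0.241 ] 0.25928922986719516
[-0.0005  0.0137] [-0.0008  0.0136] [-0.0011  0.0136] [-0.0014  0.0136] [-0.0017  0.0136] [-0.002   0.0135] [-0.0023  0.0135] [-0.0026  0.0134] [-0.0029  0.0134] [-0.0032  0.0133] [-0.0035  0.0132] [-0.0038  0.0131] [-0.0041  0.013 ] [-0.0044  0.013 ] [-0.0047  0.0129] [-0.0049  0.0127] [-0.0052  0.0126] [-0.0055  0.0125] [-0.0058  0.0124] [-0.006   0.0123] rot/row 3.7673121998946426
```

Request:
play_rows(translation=[[-0.0005, 0.0137, 0], [-0.0008, 0.0136, 0], [-0.0011, 0.0136, 0], [-0.0014, 0.0136, 0], [-0.0017, 0.0136, 0], [-0.002, 0.0135, 0], [-0.0023, 0.0135, 0], [-0.0026, 0.0134, 0], [0, 0, 0]], delta_rot=[[0, 0, 3.77], [0, 0, 3.77], [0, 0, 3.77], [0, 0, 3.77], [0, 0, 3.77], [0, 0, 3.77], [0, 0, 3.77], [0, 0, 3.77], [0, 0, 0]], grip=[-0.6, -0.6, -0.6, -0.6, -0.6, -0.6, -0.6, -0.6, -0.6])

```text
clock: 24.48
tool_pos: [0.6537, -0.1786, 0.0978]
eef_rot: [0.988, -0.157, -0.001, 0.002]
contact_force: [2.7, -2.8, -2.4]
opening: 0.263
finger_force: 10.0
```

```bash
python3 arc.py -88 -63 12; python3 -c "
from h import *;print(r.get_state()['q'])"
```

```text
24.475 [ 0.6537 -0.1786  0.0978] lever -28.974706304942682 tool -18.0207957608096 rad 0.15606416833823242 [ 2.7258 -2.8019 -2.3721] 0.263207546098599
[-0.0031  0.013 ] [-0.0034  0.013 ] [-0.0036  0.0129] [-0.0039  0.0128] [-0.0042  0.0127] [-0.0044  0.0126] [-0.0047  0.0126] [-0.0049  0.0125] [-0.0052  0.0123] [-0.0054  0.0122] [-0.0057  0.0121] [-0.0059  0.012 ] rot/row 3.7482670199325328
[ 0.19155507  0.95347729  0.01064954  1.50801338 -0.00778699  0.68109212
 -1.68154176]
```

Request:
play_rows(translation=[[-0.0031, 0.013, 0], [-0.0034, 0.013, 0], [-0.0036, 0.0129, 0], [-0.0039, 0.0128, 0], [-0.0042, 0.0127, 0], [-0.0044, 0.0126, 0], [-0.0047, 0.0126, 0], [-0.0049, 0.0125, 0], [-0.0052, 0.0123, 0], [-0.0054, 0.0122, 0], [-0.0057, 0.0121, 0], [-0.0059, 0.012, 0], [0, 0, 0]], delta_rot=[[0, 0, 3.75], [0, 0, 3.75], [0, 0, 3.75], [0, 0, 3.75], [0, 0, 3.75], [0, 0, 3.75], [0, 0, 3.75], [0, 0, 3.75], [0, 0, 3.75], [0, 0, 3.75], [0, 0, 3.75], [0, 0, 3.75], [0, 0, 0]], grip=[-0.6, -0.6, -0.6, -0.6, -0.6, -0.6, -0.6, -0.6, -0.6, -0.6, -0.6, -0.6, -0.6])

```text
clock: 26.1
tool_pos: [0.5222, -0.2573, 0.0978]
eef_rot: [0.853, -0.522, -0.001, 0.001]
contact_force: [-0.4, -4.1, -3.4]
opening: 0.267
finger_force: 10.0
```

```bash
python3 arc.py -95 -63 4; python3 -c "
from h import *;print(r.get_state()['q'])"
```

```text
26.1 [ 0.5222 -0.2573  0.0978] lever -88.1507650231843 tool -62.91303742770908 rad 0.15439222851782497 [-0.4464 -4.0692 -3.4312] 0.2667732644074776
[-0.002   0.0041] [-0.0022  0.0041] [-0.0023  0.004 ] [-0.0024  0.0039] rot/row 0.021740643072730492
[ 0.28801433  0.87099045  0.15646367  1.82354058 -0.26112368  0.46943624
 -2.04531111]
```

Request:
play_rows(translation=[[-0.002, 0.0041, 0], [-0.0022, 0.0041, 0], [0, 0, 0]], delta_rot=[[0, 0, 0], [0, 0, 0], [0, 0, 0]], grip=[-0.6, -0.6, -0.6])

```text
clock: 26.48
tool_pos: [0.5153, -0.257, 0.0979]
eef_rot: [0.854, -0.521, 0.001, 0.001]
contact_force: [1.2, -5.4, -4.0]
opening: 0.262
finger_force: 10.0
```

Request:
play_rows(translation=[[-0.0012, 0.002, 0], [0, 0, 0]], delta_rot=[[0, 0, 0], [0, 0, 0]], grip=[-0.6, -0.6])

```text
clock: 26.72
tool_pos: [0.5134, -0.2569, 0.0979]
eef_rot: [0.854, -0.521, 0.001, 0.001]
contact_force: [1.1, -5.5, -5.2]
opening: 0.262
finger_force: 10.0
```

Request:
play_rows(translation=[[-0.0012, 0.002, 0], [0, 0, 0]], delta_rot=[[0, 0, 0], [0, 0, 0]], grip=[-0.6, -0.6])

```text
clock: 26.98
tool_pos: [0.5111, -0.2566, 0.0978]
eef_rot: [0.854, -0.521, 0.001, 0.001]
contact_force: [0.8, -4.1, -5.3]
opening: 0.265
finger_force: 10.0
```

Request:
play_rows(translation=[[-0.0012, 0.002, 0], [0, 0, 0]], delta_rot=[[0, 0, 0], [0, 0, 0]], grip=[-0.6, -0.6])

```text
clock: 27.22
tool_pos: [0.5088, -0.2565, 0.0979]
eef_rot: [0.854, -0.521, 0.001, 0.001]
contact_force: [1.8, -4.7, -4.1]
opening: 0.264
finger_force: 10.0
```

Request:
play_rows(translation=[[-0.0006, 0.002, 0], [0, 0, 0]], delta_rot=[[0, 0, 0], [0, 0, 0]], grip=[-0.6, -0.6])

```text
clock: 27.48
tool_pos: [0.5067, -0.2562, 0.0979]
eef_rot: [0.854, -0.521, 0.001, 0.0]
contact_force: [1.6, -4.2, -5.0]
opening: 0.267
finger_force: 10.0
```

Request:
play_rows(translation=[[-0.0006, 0.002, 0], [0, 0, 0]], delta_rot=[[0, 0, 0], [0, 0, 0]], grip=[-0.6, -0.6])

```text
clock: 27.72
tool_pos: [0.5056, -0.2561, 0.0979]
eef_rot: [0.854, -0.521, 0.001, -0.0]
contact_force: [4.1, -3.4, -5.8]
opening: 0.267
finger_force: 10.0
```

Request:
play_rows(translation=[[-0.0008, 0.002, 0], [0, 0, 0]], delta_rot=[[0, 0, 0], [0, 0, 0]], grip=[-0.6, -0.6])

```text
clock: 27.98
tool_pos: [0.5055, -0.2561, 0.0979]
eef_rot: [0.854, -0.52, 0.003, -0.001]
contact_force: [8.2, -3.0, -8.9]
opening: 0.262
finger_force: 10.3
```

Request:
play_rows(translation=[[0.0008, -0.002, 0], [0, 0, 0], [0, 0, 0], [0, 0, 0], [0, 0, 0], [0, 0, -0.01], [0, 0, -0.03], [0, 0, -0.04], [0, 0, -0.04], [0, 0, -0.03], [0, 0, 0], [0, 0, 0]], delta_rot=[[0, 0, 0], [0, 0, 0], [0, 0, 0], [0, 0, 0], [0, 0, 0], [0, 0, 0], [0, 0, 0], [0, 0, 0], [0, 0, 0], [0, 0, 0], [0, 0, 0], [0, 0, 0]], grip=[-0.6, 0.5, 0.5, 0.5, 0.5, 0.5, 0.5, 0.5, 0.5, 0.5, 0.5, 0.5])

```text
clock: 29.48
tool_pos: [0.5037, -0.2557, 0.2473]
eef_rot: [0.854, -0.521, -0.001, -0.0]
contact_force: [-1.2, -0.5, 0.6]
opening: 0.752
finger_force: 0.0
```

```bash
python3 - <<'E'
from t import *
s=r.get_state();print(s["clock"],s["tool_pos"],s["contact_force"])
a=r.snapshot("wrist");b=r.snapshot("scene")
cv2.imwrite("pics/end.png",np.vstack([cv2.resize(a,(480,300)),cv2.resize(b[170:270,260:420],(480,300),interpolation=cv2.INTER_CUBIC)]))
E
```

```text
29.475 [ 0.5037 -0.2557  0.2473] [-1.2292 -0.518   0.5794]
```

View pics/end.png

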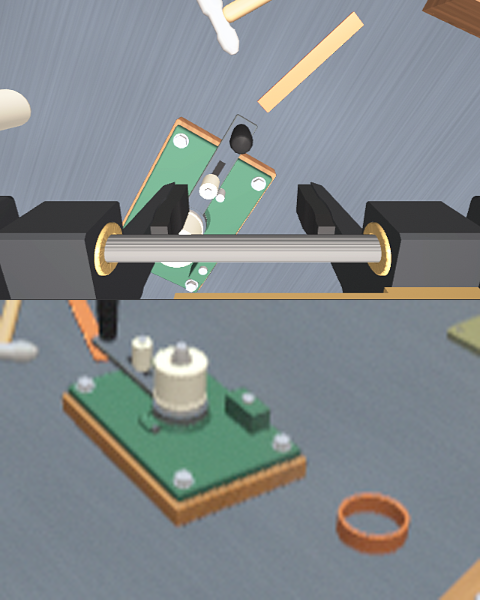

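```bash
python3 -c "
from h import *;print(r.finish_job())"
```

```text
the job is handed in; nothing more can be done
None
```

I handed the job in at about 29.5 s. The large sleeve is seated on the hub past the balls and was held down with about 10–11 N at the wrist for over a second. That makes roughly 12–23 N on the hub by estimate, since the balls' draw adds to it. The lever is against its stop and both are released, but the hand-in call returned no verdict.

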